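# Slide the biscuit tin off the drawer's path and open the cutlery drawer

### The arm

A 6-joint arm with a two-finger parallel gripper is mounted at the origin on the work surface. World frame = base frame: x ahead of the robot, y to its left, z up, the work surface at z = 0. Lengths are in mm, angles in rad, forces in N, time in s.
With the tool pointing down it reaches from about 325 to 775 mm from the base axis. Payload 9.3 kg.
Tool frame: the origin (TCP) lies on the centre line of the jaws, within the pads' length; the fingertips stand 11 mm ahead of it and the grasp point (between the pads) lies 8 mm behind it (env.tips_ahead is the distance from the TCP to the fingertips, in mm); z points along the fingers, y is the line along which they close (so a half turn about z gives the same grasp; the last joint's range is limited). The gripper opens to 85 mm and grips with 20 to 120 N. Pads are 22 mm wide; open, the fingers measure 114 mm over their backs; the gripper's body (76 mm by 85 mm) begins 54 mm behind the grasp point. The pads swing forward as they close: fully open they stand 13 mm farther back than shut.
Start: joints at [-1.424, 0.259, 0.021, 1.334, 0, 1.418], TCP at [162.424, -525.467, 242.279] pointing down, gripper open.
Joint ranges: [-3.04, 3.04], [-0.91, 1.82], [-1.04, 1.36], [-1.92, 1.95], [-1.52, 1.45], [-3.14, 3.14]. Speed limits (rad/s): [2.22, 2.22, 2.79, 3.14, 3.14, 3.14].

### API

Orientations are given as a unit quaternion [x, y, z, w].
In Python, from bench import env, eyes gives the robot as it stands.
- The arm moves only by the shell command python3 -m crank 'ROWS' [FORCE]. ROWS is JSON, a list of rows, each a list of 3 entries, a list of its own where there are three numbers: the shift along the tool's x, y, z scaled (see below), then the turn, a rotation vector about the tool's x, y, z scaled (see below), then the opening, from 0 (shut) to 1 (fully open). In form: [[[x, y, z], [wx, wy, wz], gripper], ...]. A call has 1 to 12 rows; each row is the pose to reach, as a shift and turn from the pose commanded when the call began, along the tool's axes at that moment; what a row does not reach only later rows make up. The controller multiplies each number of a shift by 150 mm and each number of a turn by 120 degrees. A row lasts 1/10 s, in which the tool goes at most 50 mm and 8.59 degrees, less where a joint would pass 70% of its speed; a pose out of reach is approached as far as the arm can. A call with a number of a shift or a turn outside -1 to 1 is refused whole. A call with a gripper value outside its range is refused whole. The fingers move at their own pace and stop on an object; FORCE is the grip in N (left out, the last holds). Time passes only in rows, so rows that repeat a pose let the fingers close. It gives the time, the measured TCP pose, the force, the opening and the grip force at its end, in the units of the state.
- env.read_state(): the state, without advancing time (a new reading comes with each control period).
- eyes.camera(name): name is "scene" or "top"; returns a dict with "frame" (480x640x3 uint8, blue, green, red), "camera_matrix" (3x3 intrinsics, pixels), "rvec" (rotation vector, rad) and "tvec" (3), from world to camera coordinates, as OpenCV has them. Camera axes: x right, y down, z forward; pixel columns grow to the right and rows downward; lengths in mm; the calibration is good to about 2 mm. A picture is of the moment at which its call begins. There is no depth.
- env.finish_job(): hands the job in; it is judged then, once.
The state is a dict: "t": time; "q": joint angles; "joint_velocities": joint speeds; "effort": joint torques, N m; "tcp_pos": TCP position; "tool_rot": TCP orientation; "force": force on the tool from outside, world axes, zero at the start; "wrist_torque": the same for the moment, N m; "finger_gap": finger opening in mm; "grasp_force": force on a finger pad.
Only numpy, scipy, OpenCV 4.12 (cv2) and the standard library are available. Lean on these libraries where they do the work, as an engineer would, in place of code of your own. Each camera call takes 0.05 s, during which the arm holds its last target. There are 200 camera calls.

### The job

The blue biscuit tin stands in the way of the cutlery drawer of the little wooden chest. First slide it along the counter, without lifting or tipping it, until its whole base is on the round cork mat; then pull the cutlery drawer all the way out to its stop and let go. Leave everything else on the counter where it stands.

Things in the scene. Friction and masses are not known exactly. Their poses are not given: they have to be found in the camera images.
- tin: Closed round biscuit tin, blue with brass rings: body 146 mm across, lid 150 mm across from 55 mm up to its top at 75 mm; 0.35 to 0.7 kg, loose, too wide to grasp, slides upright on the counter when pushed low down. Origin: centre of its underside, z up; its own yaw means nothing.
- mat: Round cork mat, 200 mm across, only 1 mm thick, lying flush on the counter, it does not move and nothing catches on it. It lies either to the left or to the right of the chest. Origin: its centre at counter height.
- chest: Low oak chest with a single drawer, fixed to the counter: 220 mm deep (its x), 240 mm wide (its y), 100 mm high. Origin: centre of its underside; its own -x axis points out of the drawer front, roughly towards the robot. A stack of three white saucers, 22 mm high in all and fixed, stands on the back half of its top.
- chest_drawer0 (a joint): How far the cutlery drawer is out, m: 0 shut, 0.150 at its stop. It slides along the chest's own -x, starts shut or up to 12 mm ajar, stays where it is left and needs about 2 N to move.
- chest_drawer0_handle (a point): Middle of the drawer's steel bar handle: a level round bar 11 mm thick and 120 mm long along the chest's y, 62 mm above the counter, with its axis 35 mm in front of the drawer's face (30 mm of free space between bar and face) and 145 mm from the chest's centre when shut. Two thin stems join it to the face 51 mm either side of the middle. It moves with the drawer.
- trivet: Bystander: square white and blue tile, 110 x 110 x 8 mm, lying loose on the other side from the cork mat. Origin: centre of its underside.
- tumbler: Bystander: open green glass tumbler, 68 mm across, 110 mm high, loose, beyond the cork mat. Origin: centre of its underside.
- jar: Bystander: jar with a red cap, 52 mm across, 90 mm high, loose, beyond the tile. Origin: centre of its underside.
- soap: Bystander: orange soap bottle with a white cap, 64 mm across, 190 mm high, loose, at the left. Origin: centre of its underside.
- mug: Bystander: blue mug, 80 mm across, 90 mm high, loose, at the right. Origin: centre of its underside.
- bowl: Bystander: steel bowl, 160 mm across, 70 mm high, loose, at the right, nearer to the robot. Origin: centre of its underside.
- spoon: Bystander: wooden spoon, 200 mm long, lying flat at the left, nearer to the robot. Origin: under its middle.

How it is judged (in metres and radians):
On the way, in this order (a step that is already met when the one before it is completed fails the run):
1. the tin stands with its whole base on the cork mat, at rest (horizontal distance between tin and mat below 0.025 m and linear speed of tin below 0.02 m/s and angle between tin's own z axis and vertical below 0.05 rad), for 0.2 s.
2. the drawer is out at its stop (value of joint chest_drawer0 above 0.142 m), for 0.2 s.
At the end, for the whole second after the job is handed in: The tin stands upright and at rest with its whole base on the cork mat (centres within 25 mm), and the drawer is out to within 8 mm of its stop; nothing else has been shifted (all of step 1 and value of joint chest_drawer0 above 0.142 m and height (world z) of tin below 0.005 m); the robot touches nothing.
It fails at once if the tin is tipped or lifted off the counter (angle between tin's own z axis and vertical above 0.2 rad or height (world z) of tin above 0.015 m).
It fails at once if another thing on the counter is shifted by more than 20 mm or knocked over (distance of any of trivet, tumbler, jar, soap, mug, bowl, spoon from where it was at the start of the episode above 0.02 m or angle between any of trivet, tumbler, jar, soap, mug, bowl, spoon's own z axis and vertical above 0.4 rad).
It also fails if it takes over 56 s, if anything falls off the work surface, if the arm or the gripper's body presses on something with over 40 N, if the wrist force passes 120 N, or if a joint passes its speed limit or range.

## Working session

There is one attempt and no reset: what is moved stays moved. The work goes in short steps, Python scripts to look and compute and a shell command to move; the robot and the scene stay as the last step left them, time stands still between calls to the robot, and variables do not carry over. Pictures are saved under pics/ and viewed, at most 10 in all, crops included, and the job is handed in when it is done.

```bash
mkdir -p pics; ls; python3 - <<'E'
from bench import env, eyes
import cv2
s=env.read_state(); print(s['t'],s['tcp_pos'],s['tool_rot'],s['finger_gap'])
for n in ("scene","top"):
    c=eyes.camera(n); cv2.imwrite(f"pics/{n}0.png",c["frame"]); print(n,c["camera_matrix"],c["rvec"],c["tvec"])
E
```

```text
pics
0.0 [ 162.38592142 -525.21338481  241.673436  ] [ 9.88788161e-01  1.49323623e-01  6.95170383e-06 -6.54190941e-04] 85.7111854735319
scene [[622.73815165   0.         323.25813933]
 [  0.         622.73815165 247.68320469]
 [  0.           0.           1.        ]] [ 2.23965863  1.33093337 -0.42006083] [-244.21984372 -362.48499064 2076.36078638]
top [[523.77446913   0.         313.10237193]
 [  0.         523.77446913 243.449267  ]
 [  0.           0.           1.        ]] [ 2.14345745 -2.16421754  0.15996153] [ -18.48491644  565.23655005 1294.27404654]
```

View pics/top0.png

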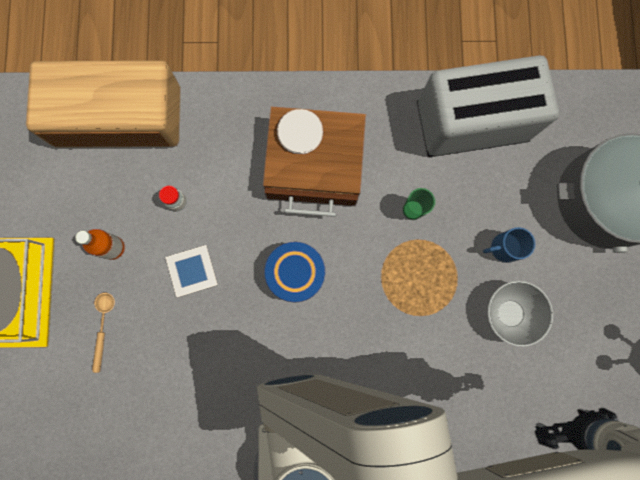

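View pics/scene0.png

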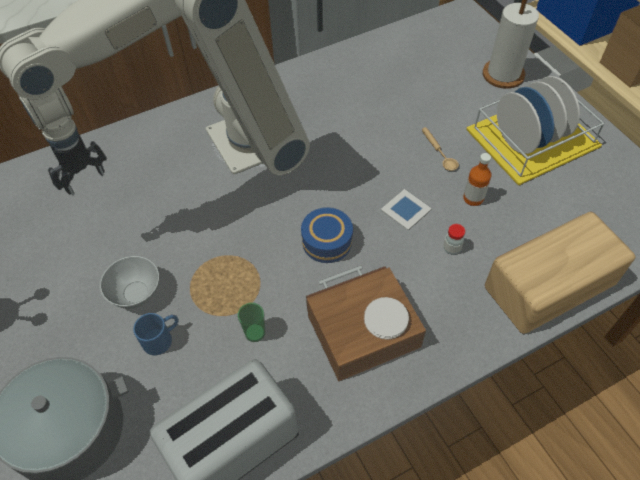

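The top view (up = +x, left = +y) shows the tin lid at about (295,272), the mat at (419,277), the handle bar from (286,212) to (334,213), the bowl at (520,314), the tumbler at (419,204) and the mug at (513,245). Next I measure these.

```bash
cat > h.py <<'E'
from bench import env, eyes
import cv2, numpy as np
from scipy.spatial.transform import Rotation as R
def ray(c,px,z):
    Rm=cv2.Rodrigues(np.array(c["rvec"],float))[0]; t=np.array(c["tvec"],float).ravel()
    d=Rm.T@np.linalg.inv(c["camera_matrix"])@np.array([px[0],px[1],1.]); o=-Rm.T@t
    return (o+d*(z-o[2])/d[2]).round(1)
def blob(c,lo,hi,box):
    x0,y0,x1,y1=box; h=cv2.cvtColor(c["frame"],cv2.COLOR_BGR2HSV)
    m=np.zeros(h.shape[:2],np.uint8); m[y0:y1,x0:x1]=cv2.inRange(h,lo,hi)[y0:y1,x0:x1]
    k=max(cv2.findContours(m,cv2.RETR_EXTERNAL,cv2.CHAIN_APPROX_NONE)[0],key=cv2.contourArea)
    return cv2.convexHull(k)[:,0,:].astype(float)
def circ(c,hull,z):
    p=np.array([ray(c,q,z)[:2] for q in hull]); (x,y),r=cv2.minEnclosingCircle(p.astype(np.float32)); return round(x,1),round(y,1),round(r,1)
E
python3 - <<'E'
from h import *
c=eyes.camera("top")
print("tin",circ(c,blob(c,(100,120,40),(125,255,255),(240,220,350,320)),75))
print("mat",circ(c,blob(c,(8,70,60),(25,255,255),(370,225,470,330)),0))
for n,p,z in [("chestFL",(264,193),100),("chestFR",(360,200),100),("chestBL",(271,107),100),("chestBR",(365,115),100),("hl",(287,211),62),("hr",(334,212),62),
 ("trivet",(191,271),8),("tumbler top",(421,202),110),("tumbler bottom",(413,211),0),("mug",(518,243),90),("bowl",(521,311),70),("soap",(82,238),190),("jar",(168,195),90)]: print(n,ray(c,p,z))
f=c["frame"][170:320,240:480]; cv2.imwrite("pics/crop1.png",cv2.resize(f,None,fx=3,fy=3,interpolation=cv2.INTER_CUBIC))
E
```

```text
tin (491.7, 23.8, 74.0)
mat (479.8, -299.2, 100.5)
chestFL [683.   96.2 100. ]
chestFR [ 663.4 -139.8  100. ]
chestBL [904.6  79.2 100. ]
chestBR [ 881.9 -157.3  100. ]
hl [645.1  41.3  62. ]
hr [641.6 -77.3  62. ]
trivet [500.4 291.8   8. ]
tumbler top [ 655.  -287.7  110. ]
tumbler bottom [ 655.  -289.9    0. ]
mug [ 554.5 -527.    90. ]
bowl [ 388.9 -531.6   70. ]
soap [561.1 497.5 190. ]
jar [682.3 334.4  90. ]
```

View pics/crop1.png

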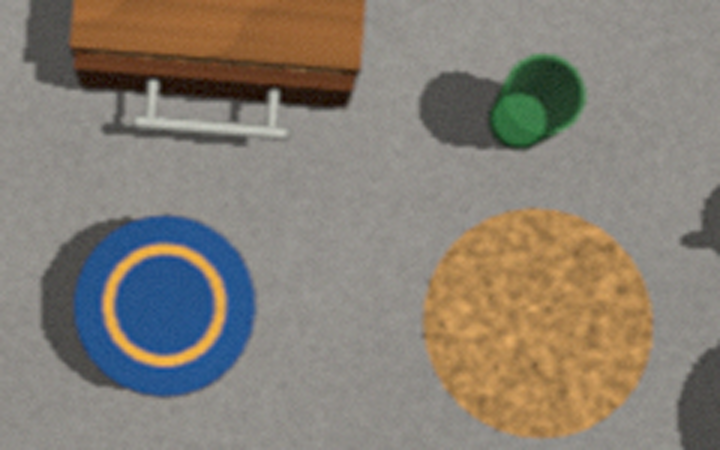

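The crop shows the tin lid centred at crop pixel (165,305) and the bar from (137,122) to (287,132), so the chest yaw is about -0.08. The mat is clear at (538,323).

The plan is to push with the two open fingers straddling the tin, with the jaw axis along world x and a small tilt.

```bash
cat >> h.py <<'E'
def go(pos,yaw,tilt=0):
    "yaw deg: world angle of tool x when pointing down; tilt deg about tool y"
    s=env.read_state(); Rc=R.from_quat(s["tool_rot"])
    Rt=R.from_euler('z',yaw,degrees=True)*R.from_euler('x',180,degrees=True)*R.from_euler('y',tilt,degrees=True)
    d=Rc.inv().apply(np.array(pos,float)-s["tcp_pos"]); w=(Rc.inv()*Rt).as_rotvec(degrees=True)
    print("t",round(s["t"],2),"tcp",np.round(s["tcp_pos"],1),"q",np.round(s["q"],2),"F",np.round(s["force"],1))
    print("shift",(d/150).round(3),"turn",(w/120).round(3),"rows>=",round(np.linalg.norm(d)/50,1),round(np.linalg.norm(w)/8.59,1))
E
python3 -c "
from h import *
c=eyes.camera('top'); print(env.tips_ahead, ray(c,(285.7,210.7),62),ray(c,(335.7,214),62))
go((490,160,240),90)"
```

```text
11.0 [645.9  44.6  62. ] [636.4 -81.5  62. ]
t 0.2 tcp [ 162.4 -525.3  241.9] q [-1.42  0.26  0.02  1.33  0.    1.42] F [ 0.3 -0.5 -0.2]
shift [ 3.436 -3.72   0.016] turn [-0.    -0.    -0.607] rows>= 15.2 8.5
```

```bash
python3 -m crank '[[[0.92,-1,0],[0,0,-0.607],1],[[0.92,-1,0],[0,0,-0.607],1],[[0.92,-1,0],[0,0,-0.607],1],[[0.92,-1,0],[0,0,-0.607],1],[[0.92,-1,0],[0,0,-0.607],1],[[0.92,-1,0],[0,0,-0.607],1],[[0.92,-1,0],[0,0,-0.607],1],[[0.92,-1,0],[0,0,-0.607],1],[[0.92,-1,0],[0,0,-0.607],1],[[0.92,-1,0],[0,0,-0.607],1]]'; python3 -c "
from h import *
go((490,160,240),90)"
```

```text
t: 1.2
tcp_pos: [250.0, -341.3, 242.2]
tool_rot: [0.707, 0.708, 0.0, -0.0]
force: [-0.2, -0.5, 1.0]
finger_gap: 85.2
grasp_force: 0.0
t 1.2 tcp [ 250.  -341.3  242.2] q [-1.14  0.04 -0.24  1.29  0.    0.43] F [-0.2 -0.5  1. ]
shift [3.34  1.604 0.015] turn [-0.    -0.     0.001] rows>= 11.1 0.0
```

```bash
python3 -m crank '[[[1,0.6,0],[0,0,0],1],[[1,0.6,0],[0,0,0],1],[[1,0.6,0],[0,0,0],1],[[1,0.6,0],[0,0,0],1]]' >/dev/null;  python3 -m crank '[[[1,0.6,0],[0,0,0],1],[[1,0.6,0],[0,0,0],1],[[1,0.6,0],[0,0,0],1],[[1,0.6,0],[0,0,0],1]]' >/dev/null; python3 -m crank '[[[1,0.4,0],[0,-0.083,0],1],[[1,0.4,0],[0,-0.083,0],1],[[1,0.4,0],[0,-0.083,0],1],[[1,0.4,0],[0,-0.083,0],1]]'; python3 -c "
from h import *
go((491,165,38),90,-10)"
```

```text
t: 2.4
tcp_pos: [490.5, 112.4, 241.8]
tool_rot: [0.704, 0.705, -0.061, 0.061]
force: [-0.3, -1.1, 0.0]
finger_gap: 85.6
grasp_force: 0.0
t 2.4 tcp [490.5 112.4 241.8] q [ 0.16  0.21 -0.06  1.33 -0.17  1.73] F [-0.3 -1.1  0. ]
shift [0.58  0.003 1.278] turn [ 0. -0.  0.] rows>= 4.2 0.0
```

```bash
python3 -m crank '[[[0.58,0,0],[0,0,0],1],[[0.58,0,0],[0,0,0],1],[[0.58,0,0.3],[0,0,0],1],[[0.58,0,0.6],[0,0,0],1],[[0.58,0,1],[0,0,0],1],[[0.58,0,1],[0,0,0],1]]' >/dev/null;  python3 -m crank '[[[0,0,0.15],[0,0,0],1],[[0,0,0.28],[0,0,0],1],[[0,0,0.28],[0,0,0],1]]'; python3 -c "
from h import *
go((489,90,38),90,-10)
c=eyes.camera('scene'); cv2.imwrite('pics/s1.png',cv2.resize(c['frame'][100:350,150:470],None,fx=2.4,fy=2.4))"
```

```text
t: 3.3
tcp_pos: [489.4, 160.8, 37.6]
tool_rot: [0.705, 0.704, -0.062, 0.061]
force: [0.1, -0.6, 0.2]
finger_gap: 85.4
grasp_force: 0.0
t 3.3 tcp [489.4 160.8  37.6] q [ 0.25  0.39 -0.37  0.86 -0.17  1.82] F [ 0.1 -0.6  0.2]
shift [-0.465 -0.002  0.079] turn [-0.001 -0.    -0.001] rows>= 1.4 0.0
```

View pics/s1.png

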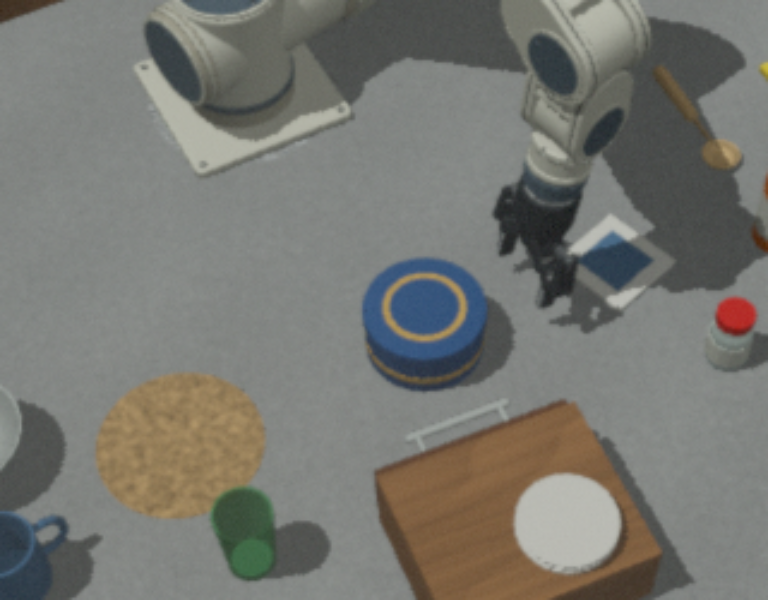

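The fingers are down at crop pixel (540,270), between the tin and the tile, clear of both. I start the push.

```bash
python3 -m crank '[[[-0.15,0,0.026],[0,0,0],1],[[-0.3,0,0.053],[0,0,0],1],[[-0.36,0,0.063],[0,0,0],1],[[-0.42,0,0.074],[0,0,0],1],[[-0.48,-0.005,0.085],[0,0,0],1],[[-0.54,-0.01,0.095],[0,0,0],1],[[-0.6,-0.01,0.106],[0,0,0],1],[[-0.68,-0.015,0.12],[0,0,0],1],[[-0.76,-0.015,0.134],[0,0,0],1],[[-0.84,-0.015,0.148],[0,0,0],1],[[-0.92,-0.015,0.162],[0,0,0],1],[[-1,-0.015,0.176],[0,0,0],1]]'; python3 -c "
from h import *
go((481,-228,38),90,-10)
c=eyes.camera('top'); cv2.imwrite('pics/t2.png',c['frame'])
s=eyes.camera('scene'); cv2.imwrite('pics/s2.png',s['frame'])
print('tin',circ(c,blob(c,(100,120,40),(125,255,255),(240,220,460,320)),75))"
```

```text
t: 4.55
tcp_pos: [487.9, 9.0, 38.5]
tool_rot: [0.704, 0.705, -0.061, 0.061]
force: [-0.1, 5.5, 3.6]
finger_gap: 85.6
grasp_force: 3.0
t 4.55 tcp [487.9   9.   38.5] q [-0.05  0.32 -0.48  0.77 -0.17  1.52] F [-0.1  5.5  3.6]
shift [-1.556 -0.048  0.274] turn [ 0.001 -0.001  0.   ] rows>= 4.7 0.0
tin (489.2, -58.1, 73.9)
```

View pics/t2.png

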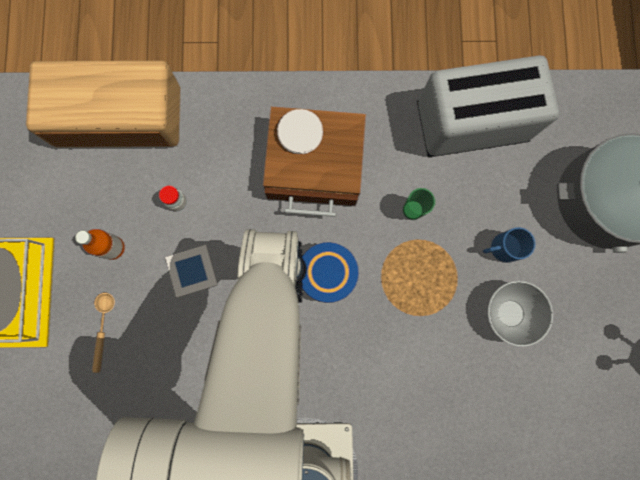

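The top view shows the tin at (329,272), upright and sliding in line with the mat at (419,277). I continue.

```bash
python3 -m crank '[[[-0.05,0,0.009],[0,0,0],1],[[-0.12,-0.005,0.021],[0,0,0],1],[[-0.2,-0.01,0.035],[0,0,0],1],[[-0.28,-0.01,0.05],[0,0,0],1],[[-0.36,-0.015,0.063],[0,0,0],1],[[-0.44,-0.015,0.078],[0,0,0],1],[[-0.52,-0.02,0.092],[0,0,0],1],[[-0.6,-0.02,0.106],[0,0,0],1],[[-0.68,-0.025,0.12],[0,0,0],1],[[-0.76,-0.025,0.134],[0,0,0],1],[[-0.84,-0.03,0.148],[0,0,0],1],[[-0.9,-0.03,0.159],[0,0,0],1]]'; python3 -c "
from h import *
c=eyes.camera('top')
print('tin',circ(c,blob(c,(100,120,40),(125,255,255),(240,220,470,320)),75))
go((480,-232,38),90,-10)"
```

```text
t: 5.85
tcp_pos: [483.0, -129.4, 37.9]
tool_rot: [0.704, 0.704, -0.061, 0.061]
force: [-0.3, 5.8, 2.5]
finger_gap: 85.4
grasp_force: 2.4
tin (484.3, -196.2, 73.7)
t 5.9 tcp [ 483.2 -130.4   37.9] q [-0.34  0.31 -0.49  0.71 -0.16  1.23] F [ 0.2 -0.5 -0.2]
shift [-0.667 -0.021  0.117] turn [-0.  0. -0.] rows>= 2.0 0.0
```

```bash
python3 -m crank '[[[-0.06,0,0.011],[0,0,0],1],[[-0.14,-0.005,0.025],[0,0,0],1],[[-0.22,-0.01,0.039],[0,0,0],1],[[-0.3,-0.01,0.053],[0,0,0],1],[[-0.38,-0.015,0.067],[0,0,0],1],[[-0.46,-0.02,0.081],[0,0,0],1],[[-0.53,-0.025,0.093],[0,0,0],1],[[-0.59,-0.03,0.104],[0,0,0],1],[[-0.63,-0.03,0.111],[0,0,0],1],[[-0.655,-0.03,0.115],[0,0,0],1],[[-0.665,-0.03,0.117],[0,0,0],1],[[-0.665,-0.03,0.117],[0,0,0],1]]'; python3 -c "
from h import *
c=eyes.camera('top')
print('tin',circ(c,blob(c,(100,120,40),(125,255,255),(240,220,470,330)),75))
go((480,-180,38),90,-10)
cv2.imwrite('pics/t3.png',c['frame'])"
```

```text
t: 7.1
tcp_pos: [478.6, -229.7, 37.9]
tool_rot: [0.704, 0.704, -0.062, 0.061]
force: [-0.2, 0.8, 0.7]
finger_gap: 85.3
grasp_force: 1.0
tin (479.7, -298.5, 72.5)
t 7.15 tcp [ 478.6 -229.6   37.9] q [-0.52  0.34 -0.45  0.7  -0.15  1.04] F [-0.3  0.8  0.1]
shift [ 0.326  0.009 -0.058] turn [-0. -0.  0.] rows>= 1.0 0.0
```

View pics/t3.png

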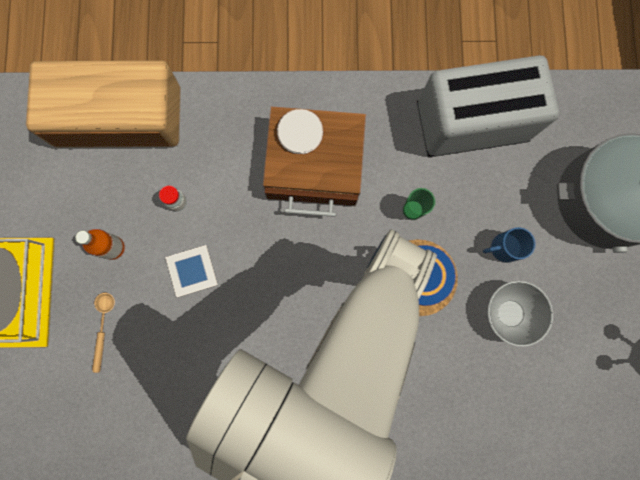

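The tin is at about (437,275) in the image, inside the mat, and measures within 1 mm of the mat centre. I back off.

```bash
python3 -m crank '[[[0.15,0,-0.026],[0,0,0],1],[[0.4,0,-0.07],[0,0,0],1],[[0.7,0,-0.2],[0,0,0],1],[[0.8,0,-0.55],[0,0,0],0.35],[[0.8,0,-0.9],[0,0,0],0.35],[[0.8,0,-1],[0,0,0],0.35],[[0.8,0,-1],[0,0,0],0.35]]'; python3 -c "
from h import *
go((641,-18.5,140),85.4)
for n in ('top','scene'):
  c=eyes.camera(n); cv2.imwrite('pics/%s4.png'%n,c['frame'])
  if n=='top': print('tin',circ(c,blob(c,(100,120,40),(125,255,255),(350,220,470,330)),75))"
```

```text
t: 7.85
tcp_pos: [480.5, -85.1, 168.6]
tool_rot: [0.704, 0.705, -0.06, 0.065]
force: [-0.8, -1.1, -1.2]
finger_gap: 30.4
grasp_force: 0.0
t 7.85 tcp [480.5 -85.1 168.6] q [-0.25  0.17 -0.3   1.05 -0.17  1.32] F [-0.8 -1.1 -1.2]
shift [0.47  1.07  0.117] turn [0.007 0.084 0.039] rows>= 3.5 1.3
tin (478.8, -295.5, 74.8)
```

```bash
python3 -m crank '[[[0.47,1,0],[0.007,0.084,0.039],0.3],[[0.47,1,0],[0.007,0.084,0.039],0.3],[[0.47,1,0],[0.007,0.084,0.039],0.3],[[0.47,1,0],[0.007,0.084,0.039],0.3],[[0.47,1,0],[0.007,0.084,0.039],0.3],[[0.47,1,0],[0.007,0.084,0.039],0.3]]'; python3 -c "
from h import *
go((641,-18.5,55),85.4)
c=eyes.camera('scene'); cv2.imwrite('pics/s5.png',cv2.resize(c['frame'][200:350,240:440],None,fx=4,fy=4))"
```

```text
t: 8.55
tcp_pos: [627.7, -16.2, 150.8]
tool_rot: [0.736, 0.677, -0.003, -0.005]
force: [-0.3, 0.8, 0.6]
finger_gap: 25.7
grasp_force: 0.0
t 8.55 tcp [627.7 -16.2 150.8] q [-0.16  0.43  0.05  1.2   0.    1.49] F [-0.3  0.8  0.6]
shift [-0.009  0.097  0.638] turn [-0.005 -0.001 -0.001] rows>= 1.9 0.1
```

View pics/s5.png

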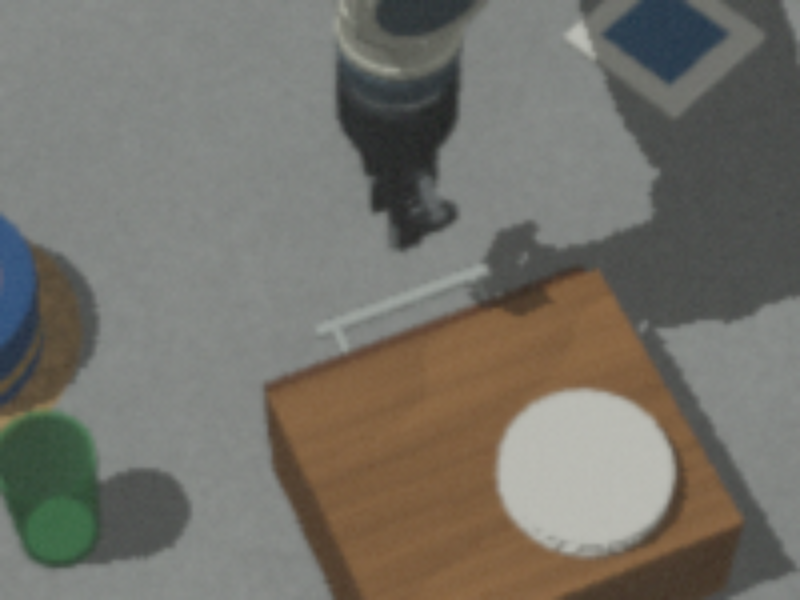

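The scene crop shows the bar running from (320,330) to (487,268) and the gripper hovering in front of it. I cross-check the bar position from this camera.

```bash
python3 -c "
from h import *
c=eyes.camera('scene')
a=ray(c,(320.2,282.3),62);b=ray(c,(361.5,267),62);print(a,b,(a+b)/2)"
python3 -m crank '[[[0,0.1,0],[0,0,0],0.3],[[0,0.1,0],[0,0,0],0.3],[[0,0.1,0.2],[0,0,0],0.3]]'
```

```text
[635.3 -74.2  62. ] [646.8  48.8  62. ] [641.05 -12.7   62.  ]
t: 8.95
tcp_pos: [644.7, -17.9, 126.1]
tool_rot: [0.736, 0.677, 0.0, -0.001]
force: [0.6, 0.7, -0.4]
finger_gap: 25.6
grasp_force: 0.0
```

```bash
python3 -m crank '[[[0,-0.024,0],[0,0,0],0.3],[[0,-0.024,0.15],[0,0,0],0.3],[[0,-0.024,0.25],[0,0,0],0.3],[[0,-0.024,0.35],[0,0,0],0.3],[[0,-0.024,0.42],[0,0,0],0.3],[[0,-0.024,0.46],[0,0,0],0.3],[[0,-0.024,0.46],[0,0,0],0.3]]'
```

```text
t: 9.65
tcp_pos: [639.2, -16.8, 55.4]
tool_rot: [0.736, 0.677, -0.001, -0.003]
force: [-3.6, -0.0, 5.9]
finger_gap: 25.6
grasp_force: 3.4
```

```bash
python3 -m crank '[[[0,-0.024,0],[0,0,0],0],[[0,0,0],[0,0,0],0],[[0,0,0],[0,0,0],0],[[0,0,0],[0,0,0],0],[[0,0,0],[0,0,0],0]]' 40; python3 -c "
from h import *
go((641-150,-18+12,55),85.4)
c=eyes.camera('top'); cv2.imwrite('pics/t6.png',cv2.resize(c['frame'][150:330,220:480],None,fx=3,fy=3))"
```

```text
t: 10.15
tcp_pos: [639.8, -16.8, 55.0]
tool_rot: [0.736, 0.677, -0.001, -0.003]
force: [0.2, -0.5, 6.4]
finger_gap: 9.7
grasp_force: 39.2
t 10.15 tcp [639.8 -16.8  55. ] q [-0.16  0.52 -0.07  0.99  0.    1.5 ] F [ 0.2 -0.5  6.4]
shift [-0.01  -0.995  0.005] turn [-0.003 -0.001 -0.001] rows>= 3.0 0.0
```

View pics/t6.png

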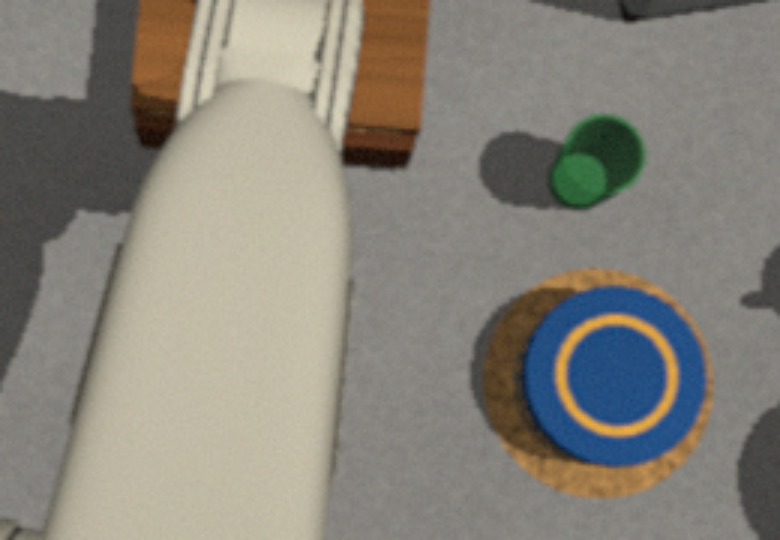

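The bar is gripped (gap 9.7 mm, 39 N), and the tin is on the mat at crop pixel (615,375). I pull.

```bash
python3 -m crank '[[[0,-0.04,0],[0,0,0],0],[[0,-0.12,0],[0,0,0],0],[[0,-0.22,0],[0,0,0],0],[[0,-0.32,0],[0,0,0],0],[[0,-0.42,0],[0,0,0],0],[[0,-0.52,0],[0,0,0],0],[[0,-0.62,0],[0,0,0],0],[[0,-0.72,0],[0,0,0],0],[[0,-0.8,0],[0,0,0],0],[[0,-0.86,0],[0,0,0],0],[[0,-0.9,0],[0,0,0],0],[[0,-0.9,0],[0,0,0],0]]'
```

```text
t: 11.4
tcp_pos: [503.7, -4.6, 55.0]
tool_rot: [0.735, 0.678, -0.001, -0.004]
force: [-0.4, 6.2, 2.2]
finger_gap: 9.3
grasp_force: 39.3
```

Travelled 136 mm; I go on gently to the stop.

```bash
python3 -m crank '[[[0,-0.02,0],[0,0,0],0],[[0,-0.04,0],[0,0,0],0],[[0,-0.06,0],[0,0,0],0],[[0,-0.07,0],[0,0,0],0],[[0,-0.08,0],[0,0,0],0],[[0,-0.09,0],[0,0,0],0],[[0,-0.1,0],[0,0,0],0],[[0,-0.1,0],[0,0,0],0]]'
```

```text
t: 12.2
tcp_pos: [491.5, -3.6, 55.1]
tool_rot: [0.735, 0.678, 0.0, -0.003]
force: [9.2, 6.4, -7.3]
finger_gap: 9.4
grasp_force: 39.2
```

```bash
python3 -m crank '[[[0,-0.01,0],[0,0,0],0],[[0,-0.02,0],[0,0,0],0],[[0,-0.02,0],[0,0,0],0]]'; python3 -m crank '[[[0,0.01,0],[0,0,0],0.25],[[0,0.01,0],[0,0,0],0.25],[[0,0.01,0],[0,0,0],0.25],[[0,0.01,0],[0,0,0],0.25]]'
```

```text
t: 12.5
tcp_pos: [491.4, -3.6, 55.2]
tool_rot: [0.735, 0.678, 0.002, -0.001]
force: [22.6, 6.8, -18.6]
finger_gap: 9.8
grasp_force: 39.0
t: 12.9
tcp_pos: [487.9, -4.2, 54.8]
tool_rot: [0.736, 0.677, -0.002, -0.004]
force: [-0.3, 0.7, 0.0]
finger_gap: 21.1
grasp_force: 0.0
```

At the stop (force rose, no more travel) and released. I recentre on the bar and lift.

```bash
python3 -m crank '[[[0,0.02,0],[0,0,0],0.28],[[0,0.02,0],[0,0,0],0.28],[[0,0.02,-0.08],[0,0,0],0.28],[[0,0.02,-0.2],[0,0,0],0.28],[[0,0.02,-0.4],[0,0,0],0.28],[[0,0.02,-0.7],[0,0,0],0.28],[[0,0.02,-1],[0,0,0],0.28],[[0,0.02,-1],[0,0,0],0.28]]'; python3 -m crank '[[[0,-0.3,0],[0,0,0],0.28],[[0,-0.6,0],[0,0,0],0.28],[[0,-0.8,0],[0,0,0],0.28],[[0,-0.8,0],[0,0,0],0.28]]'; python3 -c "
from h import *
c=eyes.camera('top'); cv2.imwrite('pics/t7.png',c['frame'])
print('tin',circ(c,blob(c,(100,120,40),(125,255,255),(350,220,470,330)),75))
c=eyes.camera('scene'); cv2.imwrite('pics/s7.png',c['frame'])"
```

```text
t: 13.7
tcp_pos: [494.6, -5.2, 210.3]
tool_rot: [0.736, 0.677, 0.001, 0.0]
force: [0.2, 0.0, -0.1]
finger_gap: 23.9
grasp_force: 0.0
t: 14.1
tcp_pos: [369.3, 5.7, 205.6]
tool_rot: [0.736, 0.677, -0.002, -0.004]
force: [-0.4, -0.7, -0.8]
finger_gap: 24.0
grasp_force: 0.0
tin (478.8, -295.5, 74.8)
```

View pics/s7.png

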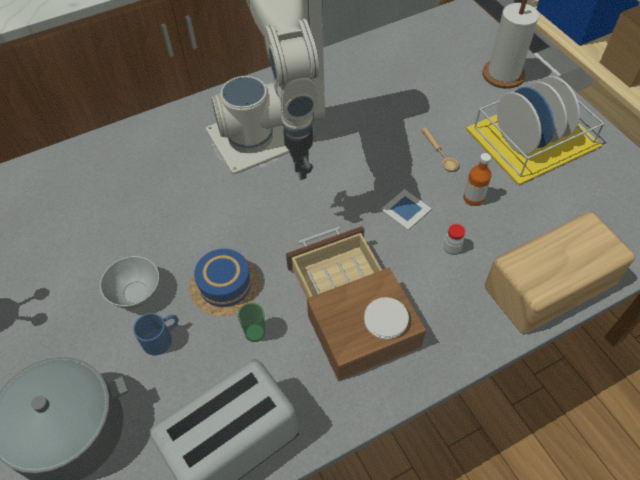

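View pics/t7.png

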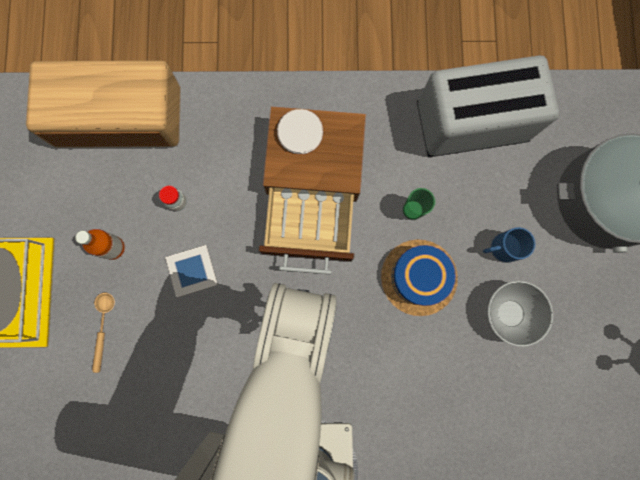

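The drawer is fully out (bar at about (305,264) in the top view). The tin is on the mat at (425,275), all bystanders are where they started, and the arm is clear.

```bash
python3 -c "
from bench import env
print(env.finish_job())"
```

```text
the job is handed in; nothing more can be done
None
```

The tin is on the cork mat, about 4 mm off centre by the last camera reading, and the cutlery drawer is out at its stop and released; nothing else appeared to move, and the job is handed in with no verdict shown.

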